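Deburr the wide bore of a microscope lamp collar

TASK

Take the deburring tool from its stand, press its cone lightly into the top edge of the wide-bored aluminium collar on the side where the collar's lug is, and run it slowly (about ten seconds) clockwise, as seen from above, once all the way round the edge and back to the lug, always in contact. Then put the tool back upright in its stand, hanging by its guard disc, and let go. Do not touch the narrow-bored collar with the tool.

Things in the scene. Friction and masses are not known exactly. Their poses are not given: they have to be found in the camera images.
- deburrer: Loose 0.23 kg hand tool hanging upright in the stand. Origin: centre of the underside of its black guard disc (72 mm across, 5 thick); z up the handle. Round wooden handle 28 mm across, 5 to 85 mm above the origin: grip at 50. Below, a steel nose ends in a 45 deg cone, 32 mm across at 27 mm below the origin, 6 mm across at its tip 40 below. The nose springs up to 20 mm into the handle (0.6 to 3 N), then is rigid.
- blade_tip (a point): Centre of the cone's small flat tip, on the tool's axis: 40 mm below the deburrer's origin when the spring is relaxed, up to 20 mm nearer when pressed in.
- collar: The work, fixed: aluminium collar with the WIDE bore (80 mm, 40 deep; outside 116), rim 65 mm above the table, held by 3 dark low jaws on a dark round plate 140 mm across. Origin on the bore axis at table level; x towards its one aluminium lug (out to 78 mm, top 2 mm under the rim). The cone's flank meets the edge when the tool axis is 24 to 37 mm from the bore axis (best 30) and the tip under the rim.
- stand: Tool stand: plain grey upright tube, fixed, 84 mm outside, bore 50 mm, 70 mm high. Origin: centre of its underside on the table. The tool's nose hangs in the bore and its guard disc lies on the top rim.
- narrow_collar: Bystander, fixed: same collar, lug, height and fixture, but with a NARROW bore, 44 mm diameter. Origin on the bore's axis at the table surface.
Mind the look-alikes: they are no part of the job. Leave any red or white look-alike of the deburrer alone.

How it is judged:
On the way, in this order (a step that is already met when the one before it is completed fails the run):
1. the cone presses on the edge of the wide bore at the lug (contact force between deburrer and collar above 0.15 N and z of blade_tip in the frame of collar between 0.045 and 0.064 m and horizontal distance between blade_tip and collar below 0.042 m and x of blade_tip in the frame of collar above 0.012 m and y of blade_tip in the frame of collar between -0.011 and 0.011 m), for 0.3 s.
2. the cone presses on the edge of the wide bore an eighth of a turn clockwise past the lug (contact force between deburrer and collar above 0.15 N and z of blade_tip in the frame of collar between 0.045 and 0.064 m and horizontal distance between blade_tip and collar below 0.042 m and x of blade_tip in the frame of collar above 0.013 m and y of blade_tip in the frame of collar below -0.013 m), for 0.3 s.
3. the cone presses on the edge of the wide bore a quarter turn past the lug (contact force between deburrer and collar above 0.15 N and z of blade_tip in the frame of collar between 0.045 and 0.064 m and horizontal distance between blade_tip and collar below 0.042 m and y of blade_tip in the frame of collar below -0.012 m and x of blade_tip in the frame of collar between -0.011 and 0.011 m), for 0.3 s.
4. the cone presses on the edge of the wide bore three eighths of a turn past the lug (contact force between deburrer and collar above 0.15 N and z of blade_tip in the frame of collar between 0.045 and 0.064 m and horizontal distance between blade_tip and collar below 0.042 m and x of blade_tip in the frame of collar below -0.013 m and y of blade_tip in the frame of collar below -0.013 m), for 0.3 s.
5. the cone presses on the edge of the wide bore opposite the lug (contact force between deburrer and collar above 0.15 N and z of blade_tip in the frame of collar between 0.045 and 0.064 m and horizontal distance between blade_tip and collar below 0.042 m and x of blade_tip in the frame of collar below -0.012 m and y of blade_tip in the frame of collar between -0.011 and 0.011 m), for 0.3 s.
6. the cone presses on the edge of the wide bore five eighths of a turn past the lug (contact force between deburrer and collar above 0.15 N and z of blade_tip in the frame of collar between 0.045 and 0.064 m and horizontal distance between blade_tip and collar below 0.042 m and x of blade_tip in the frame of collar below -0.013 m and y of blade_tip in the frame of collar above 0.013 m), for 0.3 s.
7. the cone presses on the edge of the wide bore three quarters of a turn past the lug (contact force between deburrer and collar above 0.15 N and z of blade_tip in the frame of collar between 0.045 and 0.064 m and horizontal distance between blade_tip and collar below 0.042 m and y of blade_tip in the frame of collar above 0.012 m and x of blade_tip in the frame of collar between -0.011 and 0.011 m), for 0.3 s.
8. the cone presses on the edge of the wide bore seven eighths of a turn past the lug (contact force between deburrer and collar above 0.15 N and z of blade_tip in the frame of collar between 0.045 and 0.064 m and horizontal distance between blade_tip and collar below 0.042 m and x of blade_tip in the frame of collar above 0.013 m and y of blade_tip in the frame of collar above 0.013 m), for 0.3 s.
9. the cone presses on the edge of the wide bore back at the lug, the circle closed (all of step 1), for 0.3 s.
At the end, for the whole second after the job is handed in: The tool hangs upright (within 7 degrees) and at rest in its stand, guard disc on the stand's rim (its underside 66 to 75 mm above the table), its axis within 14 mm of the stand's axis, released (horizontal distance between deburrer and stand below 0.014 m and z of deburrer in the frame of stand between 0.066 and 0.075 m and angle between deburrer's own z axis and vertical below 0.12 rad and linear speed of deburrer below 0.02 m/s and contact force between the fingers and deburrer below 0.1 N); the robot touches nothing.
It fails at once if the tool presses on the wide collar with more than 18 N (contact force between deburrer and collar above 18 N).
It fails at once if the tool touches the narrow-bored collar (contact force between deburrer and narrow_collar above 0.3 N).
It also fails if it takes over 72 s, if anything falls off the work surface, if the arm or the gripper's body presses on something with over 40 N, if the wrist force passes 120 N, or if a joint passes its speed limit or range.

ROBOT

A 6-joint arm with a two-finger parallel gripper is mounted at the origin on the work surface. World frame = base frame: x ahead of the robot, y to its left, z up, the work surface at z = 0. Lengths are in m, angles in rad, forces in N, time in s.
With the tool pointing down it reaches from about 0.35 to 0.775 m from the base axis. Payload 7.3 kg.
Tool frame: the origin (TCP) lies on the centre line of the jaws, within the pads' length; the fingertips stand 11 mm ahead of it and the grasp point (between the pads) lies 8 mm behind it; y points along the fingers, z is the direction in which the jaws open and shut, and the axes are right-handed (so a half turn about y gives the same grasp; the last joint's range is limited). The gripper opens to 92 mm and grips with 3 to 60 N. Pads are 19 mm wide; open, the fingers measure 130 mm over their backs; the gripper's body (75 mm by 190 mm) begins 47 mm behind the grasp point.
Start: joints at [-1.312, 0.342, 1.524, -0, 1.275, -0.146], TCP at [0.207, -0.483, 0.238] pointing down, gripper open.
Joint ranges: [-2.53, 2.53], [-0.77, 2.02], [0.04, 2.7], [-1, 4.14], [0.28, 2.66], [-3.11, 3.11]. Speed limits (rad/s): [2.57, 2.57, 3.14, 3.14, 3.14, 3.14].

INTERFACE

Orientations are given as [roll, pitch, yaw] about the fixed x, y, z axes, in that order (R = Rz(yaw) Ry(pitch) Rx(roll)).
In Python, from cell import robot, cams gives the robot as it stands.
- The arm moves only by the tool apply_moves, never from a script. Its argument "plan" is a list of rows, each a list of 7 numbers: the shift along the tool's x, y, z in m, then the turn, a rotation vector about the tool's x, y, z in degrees, then the gripper command: -1 is fully open, 1 is shut, values between are in proportion. A call has exactly 5 rows; each row is the pose to reach, as a shift and turn from the pose commanded when the call began, along the tool's axes at that moment; what a row does not reach only later rows make up. A row lasts 1/8 s, in which the tool goes at most 62.5 mm and 10.7 degrees, less where a joint would pass 70% of its speed; a pose out of reach is approached as far as the arm can. A call with a gripper value outside its range is refused whole. The fingers move at their own pace and stop on an object; "squeeze" is the grip in N (left out, the last holds). Time passes only in rows, so rows that repeat a pose let the fingers close, or fill a call up. It gives the time, the measured TCP pose, the force and the opening at its end, in the units of the state.
- robot.observe(): the state, without advancing time (a new reading comes with each control period).
- cams.read_camera(name): name is "side" or "top"; returns the picture (400x640x3 uint8, blue, green, red); there is no depth.
- cams.calibration(name): a dict with "fx", "fy", "cx", "cy" (pixels), "extrinsics" (4x4, takes a point from world to camera coordinates). Camera axes: x right, y up, looking along -z (the intrinsics and any distortion apply to the point x, -y, -z); pixel columns grow to the right and rows downward; lengths in m; the calibration is good to about 2 mm. A picture is of the moment at which its call begins. calibration takes no time and is no camera call.
- robot.hand_in(): hands the job in, once; it reports no verdict.
The state is a dict: "time": time; "qpos": joint angles; "qvel": joint speeds; "joint_efforts": joint torques, N m; "tool_pos": TCP position; "tool_rot": TCP orientation; "contact_force": force on the tool from outside, world axes, zero at the start; "torque": the same for the moment, N m; "opening": finger opening in m.
Only numpy, scipy, OpenCV 4.12 (cv2) and the standard library are available. Lean on these libraries where they do the work, as an engineer would, in place of code of your own. Each camera call takes 0.05 s, during which the arm holds its last target. There are 200 camera calls.

## Working session

There is one attempt and no reset: what is moved stays moved. The work goes in short steps, Python scripts to look and compute and a tool call to move; the robot and the scene stay as the last step left them, time stands still between calls to the robot, and variables do not carry over. Pictures are saved under pics/ and viewed, about 8 in all and at most 12, crops included, and the job is handed in when it is done.

Besides the shell and the picture viewer there is one more tool, called after "Request:" as name(argument=value, ...) on one line, values as JSON. apply_moves: Moves the arm, as the interface text tells. Its arguments: {"type":"object","properties":{"plan":{"type":"array","items":{"type":"array","items":{"type":"number"}}},"squeeze":{"type":"number"}},"required":["plan"]}

```bash
mkdir -p pics
python3 - <<'E'
from cell import robot,cams
import cv2,numpy as np
s=robot.observe();print(s)
for n in("top","side"):
    cv2.imwrite(f"pics/{n}0.png",cams.read_camera(n)); print(n,cams.calibration(n))
E
```

```text
{'time': 0.0, 'qpos': array([-1.31196604e+00,  3.42743958e-01,  1.52502689e+00,  1.60607737e-05,
        1.27541026e+00, -1.46015093e-01]), 'qvel': array([ 0.00049029,  0.00024601, -0.00102589, -0.00150629, -0.00266031,
       -0.00081888]), 'joint_efforts': array([-2.71309573e-04, -4.31241453e+01, -2.44221890e+01,  7.17856502e-02,
        5.59134583e-02, -1.18018629e-04]), 'tool_pos': array([ 0.20669988, -0.48216452,  0.23703049]), 'tool_rot': array([-1.57236564e+00,  2.46309090e-04, -2.73675216e+00]), 'contact_force': array([ 0.84496161, -0.41946245,  0.53009374]), 'torque': array([ 0.03301439, -0.04751443,  0.00618441]), 'opening': 0.09196262008367354}
top {'fx': 476.05340439491476, 'fy': 476.05340439491476, 'cx': 320.4391878945273, 'cy': 204.72836271998503, 'extrinsics': array([[ 0.02505519, -0.99957888, -0.01463923, -0.0581538 ],
       [ 0.98504798,  0.02218886,  0.17084535, -0.55819103],
       [-0.17044857, -0.0187009 ,  0.9851891 , -1.04771967],
       [ 0.        ,  0.        ,  0.        ,  1.        ]])}
side {'fx': 457.4729066956263, 'fy': 457.4729066956263, 'cx': 322.1467095981684, 'cy': 198.34712133902582, 'extrinsics': array([[-0.7227626 , -0.69109217,  0.0024154 ,  0.38785868],
       [ 0.50035653, -0.52086893,  0.69162049, -0.3671861 ],
       [-0.4767154 ,  0.50108599,  0.72225706, -0.93029721],
       [ 0.        ,  0.        ,  0.        ,  1.        ]])}
```

View pics/top0.png

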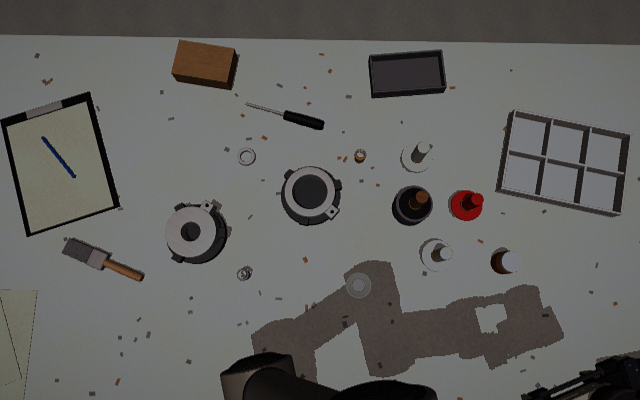

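View pics/side0.png

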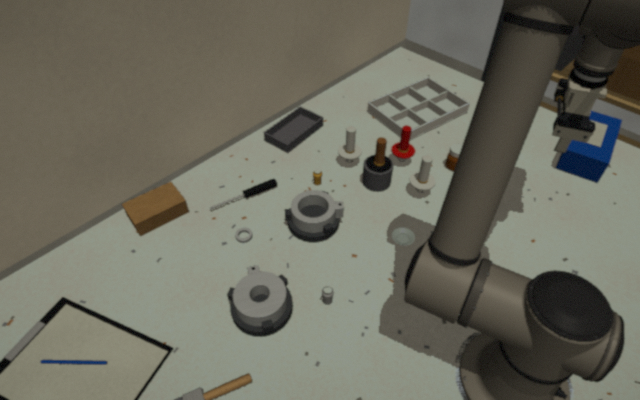

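Top view: wide collar at (311,194), with its lug about (333,211). Narrow collar at (191,231). Wooden-handled tool in the dark stand at (412,204). The look-alikes are red at (467,204) and white at (417,157) and (436,254). Only the one at (412,204) has a wooden handle, black disc and grey tube. I'll confirm it in crops.

Run:
```python
import cv2
a=cv2.imread("pics/top0.png")[140:260,270:450]; b=cv2.imread("pics/side0.png")[130:250,270:450]
f=lambda i:cv2.convertScaleAbs(cv2.resize(i,None,fx=4.4,fy=4.4,interpolation=cv2.INTER_CUBIC),alpha=1.5,beta=10)
cv2.imwrite("pics/c1.png",f(a));cv2.imwrite("pics/c2.png",f(b))
```

```text
(no output)
```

View pics/c1.png

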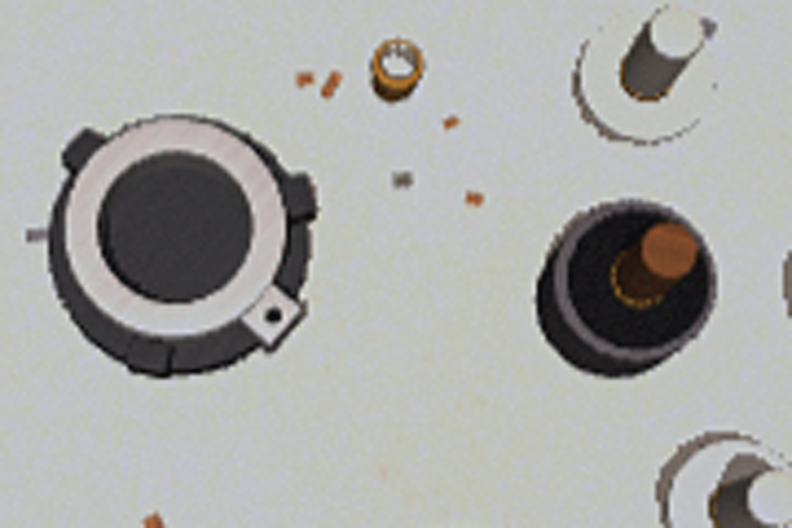

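View pics/c2.png

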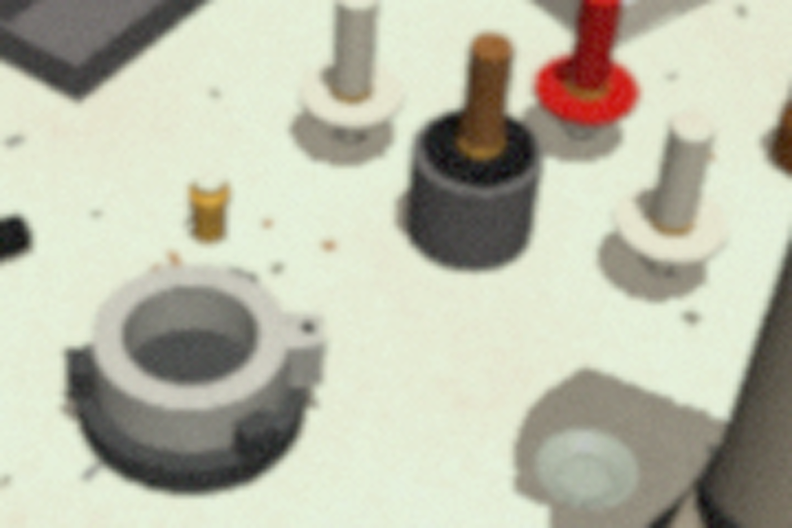

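Crop 1 confirms it: bore centre (176,227) with the lug hole at (273,315), and a black disc on the grey tube at (636,279) with the wooden handle top at (669,249). Crop 2: bore centre (190,334), handle top (491,46), disc (476,148). The red and white ones lie on the table, not in a stand. Now the positions.

```bash
cat > h.py <<'E'
import numpy as np,cv2
from cell import robot,cams
from scipy.spatial.transform import Rotation as R
def ray(n,uv):
    c=cams.calibration(n);E=c["extrinsics"]
    d=np.array([(uv[0]-c["cx"])/c["fx"],-(uv[1]-c["cy"])/c["fy"],-1])
    return -E[:3,:3].T@E[:3,3],E[:3,:3].T@d
def onz(n,uv,z):
    o,d=ray(n,uv);return o+d*(z-o[2])/d[2]
def proj(n,p):
    c=cams.calibration(n);q=c["extrinsics"][:3,:3]@p+c["extrinsics"][:3,3]
    return np.array([c["cx"]-c["fx"]*q[0]/q[2],c["cy"]+c["fy"]*q[1]/q[2]])
off={"top":(270,140),"side":(270,130)}
def crop(n,u,v):return (u+.5)/4.4-.5+off[n][0],(v+.5)/4.4-.5+off[n][1]
def circ(n,l,r,t,b,rad,z):  # fit centre of horizontal circle to bounding box extremes
    from scipy.optimize import least_squares
    a=np.linspace(0,2*np.pi,181);L=np.array([*crop(n,l,t),*crop(n,r,b)])
    def f(p):
        P=np.array([proj(n,np.array([p[0]+p[2]*np.cos(x),p[1]+p[2]*np.sin(x),z])) for x in a])
        return np.r_[P.min(0),P.max(0)]-L
    s=least_squares(f,[*onz(n,((L[0]+L[2])/2,(L[1]+L[3])/2),z)[:2],rad]);return s.x.round(4),s.fun.round(1)
E
python3 - <<'E'
from h import *
print("collar outer top",circ("top",65,288,115,338,.058,.065),"side",circ("side",93,287,267,408,.058,.065))
print("bore",circ("top",99,252,152,303,.04,.065),circ("side",122,258,285,383,.04,.065))
print("disc",circ("top",566,706,210,348,.036,.075),circ("side",413,540,110,187,.036,.075))
print("standrim",circ("top",552,716,203,361,.042,.07))
print("handle top",onz("top",crop("top",669,249),.155),onz("side",crop("side",491,46),.155))
print("lughole",onz("top",crop("top",273,315),.063),onz("side",crop("side",309,328),.063))
s=robot.observe();print(R.from_euler("xyz",s["tool_rot"]).as_matrix().round(3))
E
```

```text
Traceback (most recent call last):
  File "h.py", line 21, in circ
    s=least_squares(f,[*onz(n,((L[0]+L[2])/2,(L[1]+L[3])/2),z)[:2],rad]);return s.x.round(4),s.fun.round(1)
  File "h.py", line 19, in f
    P=np.array([proj(n,np.array([p[0]+p[2]*np.cos(x),p[1]+p[2]*np.sin(x),z])) for x in a])
                ~~~~^^^^^^^^^^^^^^^^^^^^^^^^^^^^^^^^^^^^^^^^^^^^^^^^^^^^^^^^^
  File "h.py", line 11, in proj
    c=cams.calibration(n);q=c["extrinsics"][:3,:3]@p+c["extrinsics"][:3,3]
ValueError: time passes only in moves, steps and waits
```

Too many calibration calls, so I'll cache them.

```bash
sed -i 's/cams.calibration(n)/CAL[n]/; s/^def ray/CAL={n:cams.calibration(n) for n in ("top","side")}\ndef ray/' h.py
python3 - <<'E'
from h import *
print("collar outer top",circ("top",65,288,115,338,.058,.065),"side",circ("side",93,287,267,408,.058,.065))
print("bore",circ("top",99,252,152,303,.04,.065),circ("side",122,258,285,383,.04,.065))
print("disc",circ("top",566,706,210,348,.036,.075),circ("side",413,540,110,187,.036,.075))
print("standrim",circ("top",552,716,203,361,.042,.07))
print("handle top",onz("top",crop("top",669,249),.155),onz("side",crop("side",491,46),.155))
print("lughole",onz("top",crop("top",273,315),.063),onz("side",crop("side",309,328),.063))
s=robot.observe();print(s["time"],R.from_euler("xyz",s["tool_rot"]).as_matrix().round(3))
E
```

```text
collar outer top (array([ 0.5879, -0.02  ,  0.0583]), array([-0.2,  0.3,  0.2, -0.2])) side (array([ 0.5872, -0.018 ,  0.0563]), array([ 0.1, -0.1, -0.1,  0.1]))
bore (array([ 0.5871, -0.0195,  0.0397]), array([-0.1,  0.1,  0.1, -0.1])) (array([ 0.5885, -0.0193,  0.0394]), array([ 0.1, -0.1, -0.1,  0.1]))
disc (array([ 0.5635, -0.2549,  0.0356]), array([-0.,  0.,  0., -0.])) (array([ 0.5634, -0.2518,  0.0388]), array([ 0.4, -0.6, -0.4,  0.6]))
standrim (array([ 0.5629, -0.2548,  0.0414]), array([ 0.2, -0.2, -0.2,  0.2]))
handle top [ 0.56347738 -0.25611632  0.155     ] [ 0.56372758 -0.25470182  0.155     ]
lughole [ 0.54246319 -0.0708928   0.063     ] [ 0.54224509 -0.0716439   0.063     ]
0.1 [[-0.919 -0.     0.394]
 [-0.394  0.001 -0.919]
 [-0.    -1.    -0.001]]
```

Collar at (0.588, -0.019), lug bearing -131°. The tool/stand is at (0.5635, -0.255). Both cameras agree to within 2–3 mm and the sizes fit. I'll move above the tool.

Request:
apply_moves(plan=[[-0.052,0,-0.0086,0,0,0,-1],[-0.104,0,-0.0172,0,0,0,-1],[-0.156,0,-0.0258,0,0,0,-1],[-0.208,0,-0.0344,0,0,0,-1],[-0.26,0,-0.043,0,0,0,-1]])

```text
time: 0.72
tool_pos: [0.4301, -0.3394, 0.2374]
tool_rot: [-1.571, -0.0, -2.737]
contact_force: [0.9, -1.5, -0.3]
opening: 0.0918
```

Request:
apply_moves(plan=[[-0.052,0,-0.0086,0,0,0,-1],[-0.104,0,-0.0172,0,0,0,-1],[-0.156,0,-0.0258,0,0,0,-1],[-0.158,0,-0.0258,0,0,0,-1],[-0.158,0,-0.0258,0,0,0,-1]])

```text
time: 1.35
tool_pos: [0.5635, -0.2546, 0.2371]
tool_rot: [-1.572, -0.001, -2.736]
contact_force: [0.2, 0.1, -0.2]
opening: 0.092
```

```bash
cat >> h.py <<'E'
def to(p):
    s=robot.observe();M=R.from_euler("xyz",s["tool_rot"]).as_matrix()
    print("t",s["time"],"pos",s["tool_pos"].round(4),"F",s["contact_force"].round(2),"op",round(s["opening"],4),"toolshift",(M.T@(np.array(p)-s["tool_pos"])).round(4))
    return M
E
python3 - <<'E'
from h import *
print(to([.5635,-.255,.112]).round(4))
E
```

```text
t 1.35 pos [ 0.5635 -0.2546  0.2371] F [ 0.2   0.05 -0.19] op 0.092 toolshift [-0.      0.1251  0.0004]
[[-9.189e-01 -1.500e-03  3.944e-01]
 [-3.944e-01  3.000e-04 -9.189e-01]
 [ 1.200e-03 -1.000e+00 -9.000e-04]]
```

Request:
apply_moves(plan=[[0,0.035,0,0,0,0,-1],[0,0.07,0,0,0,0,-1],[0,0.1,0,0,0,0,-1],[0,0.118,0,0,0,0,-1],[0,0.125,0,0,0,0,-1]])

```text
time: 1.98
tool_pos: [0.5623, -0.2556, 0.1117]
tool_rot: [-1.572, -0.002, -2.739]
contact_force: [-0.4, 0.1, 1.0]
opening: 0.0919
```

Request:
apply_moves(plan=[[0,0,0,0,0,0,0],[0,0,0,0,0,0,0.2],[0,0,0,0,0,0,0.5],[0,0,0,0,0,0,1],[0,0,0,0,0,0,1]], squeeze=10)

```text
time: 2.6
tool_pos: [0.564, -0.2547, 0.1129]
tool_rot: [-1.57, 0.0, -2.737]
contact_force: [0.5, 0.4, -0.3]
opening: 0.046
```

Request:
apply_moves(plan=[[0,0,0,0,0,0,1],[0,0,0,0,0,0,1],[0,0,0,0,0,0,1],[0,0,0,0,0,0,1],[0,0,0,0,0,0,1]], squeeze=40)

```text
time: 3.22
tool_pos: [0.564, -0.2549, 0.1128]
tool_rot: [-1.57, 0.0, -2.737]
contact_force: [1.1, -1.5, 0.8]
opening: 0.0273
```

Run:
```python
from h import *
to([.5635,-.255,.112])
cv2.imwrite("pics/s2.png",cv2.resize(cams.read_camera("side")[90:210,300:480],None,fx=4.4,fy=4.4,interpolation=cv2.INTER_CUBIC))
```

```text
t 3.225 pos [ 0.564  -0.2549  0.1128] F [ 1.08 -1.46  0.76] op 0.0273 toolshift [ 0.0005  0.0008 -0.0001]
```

View pics/s2.png

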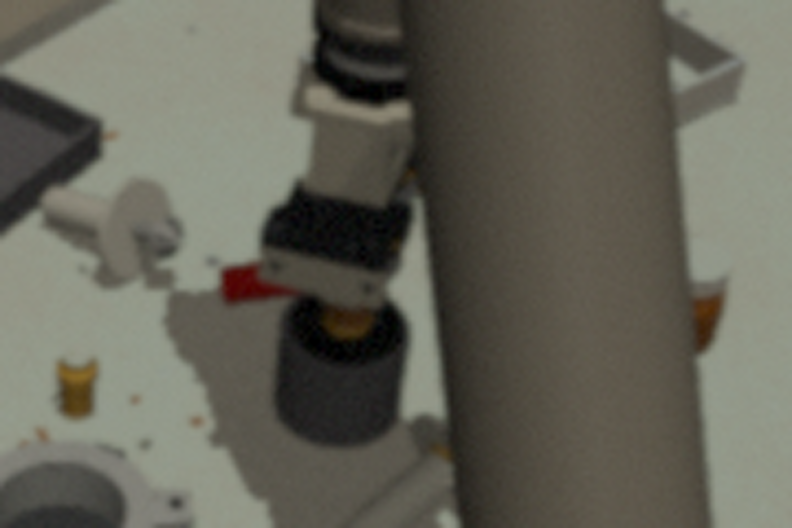

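The grip reads 27.3 mm on the handle, disc still on the stand. The picture shows the white look-alikes and the red one now lying tipped over, with the white one at crop (110,225). They stood on their nose tips, and the fingers stayed clear of them by my estimate, so they may have toppled on their own. I'll lift and carry on.

Request:
apply_moves(plan=[[0,-0.01,0,0,0,0,1],[0,-0.025,0,0,0,0,1],[0,-0.045,0,0,0,0,1],[0,-0.065,0,0,0,0,1],[0,-0.08,0,0,0,0,1]])

```text
time: 3.9
tool_pos: [0.5642, -0.2548, 0.1947]
tool_rot: [-1.569, 0.001, -2.737]
contact_force: [1.0, 0.4, -2.4]
opening: 0.0276
```

Request:
apply_moves(plan=[[-0.014,0,-0.03,0,0,0,1],[-0.034,0,-0.076,0,0,0,1],[-0.056,0,-0.125,0,0,0,1],[-0.076,0,-0.168,0,0,0,1],[-0.0876,0,-0.194,0,0,0,1]])

```text
time: 4.53
tool_pos: [0.5678, -0.0395, 0.1934]
tool_rot: [-1.571, 0.0, -2.735]
contact_force: [0.4, -0.8, -2.8]
opening: 0.0276
```

Request:
apply_moves(plan=[[0,0,0,0,0,0,1],[0,0,0,0,0,0,1],[0,0,0,0,0,0,1],[0,0,0,0,0,0,1],[0,0,0,0,0,0,1]])

```text
time: 5.15
tool_pos: [0.568, -0.0425, 0.1926]
tool_rot: [-1.571, -0.0, -2.738]
contact_force: [0.3, -0.1, -2.7]
opening: 0.0273
```

Run:
```python
from h import *
to([.5680,-.0420,.1328])
a=cams.read_camera("side")[80:260,240:420]
cv2.imwrite("pics/s3.png",cv2.convertScaleAbs(cv2.resize(a,None,fx=3.3,fy=3.3,interpolation=cv2.INTER_CUBIC),alpha=1.4,beta=10))
```

```text
t 5.15 pos [ 0.568  -0.0425  0.1926] F [ 0.34 -0.07 -2.71] op 0.0273 toolshift [-0.0002  0.0598 -0.0004]
```

View pics/s3.png

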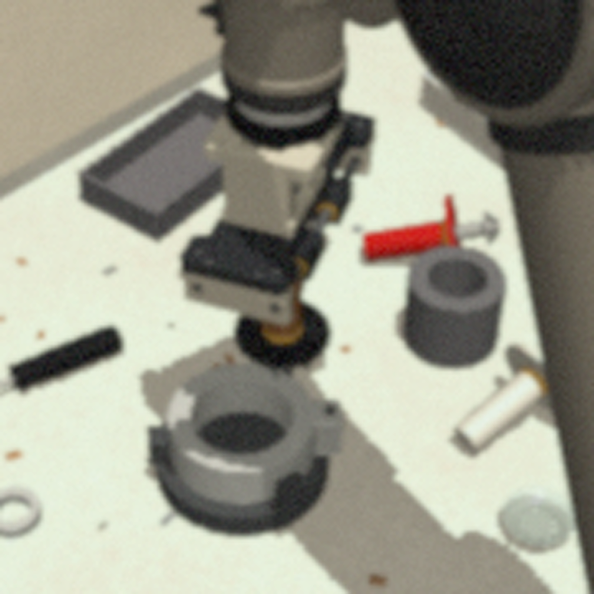

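Tool held upright over the lug side of the wide collar (disc at crop (283,335)); the stand is empty. Checking the disc position, then descending.

Run:
```python
from h import *
print(onz("side",(325.4,181.2),.1545))
```

```text
[ 0.56308605 -0.03851011  0.1545    ]
```

Request:
apply_moves(plan=[[0,0.012,0,0,0,0,1],[0,0.026,0,0,0,0,1],[0,0.038,0,0,0,0,1],[0,0.046,0,0,0,0,1],[0,0.05,0,0,0,0,1]])

```text
time: 5.82
tool_pos: [0.5678, -0.0418, 0.142]
tool_rot: [-1.571, -0.001, -2.737]
contact_force: [0.3, 0.6, -2.1]
opening: 0.0272
```

Request:
apply_moves(plan=[[0,0.002,0,0,0,0,1],[0,0.005,0,0,0,0,1],[0,0.008,0,0,0,0,1],[0,0.01,0,0,0,0,1],[0,0.01,0,0,0,0,1]])

```text
time: 6.45
tool_pos: [0.5683, -0.0419, 0.1328]
tool_rot: [-1.57, 0.001, -2.737]
contact_force: [0.7, 0.3, -0.6]
opening: 0.0271
```

Request:
apply_moves(plan=[[0,0,0,0,0,0,1],[0,0,0,0,0,0,1],[0,0,0,0,0,0,1],[0,0,0,0,0,0,1],[0,0,0,0,0,0,1]])

```text
time: 7.08
tool_pos: [0.5682, -0.0419, 0.1328]
tool_rot: [-1.571, 0.0, -2.737]
contact_force: [1.6, 0.7, -0.0]
opening: 0.0273
```

Run:
```python
from h import *
to([.5680,-.0420,.1328])
a=cams.read_camera("side")[120:260,250:390]
cv2.imwrite("pics/s4.png",cv2.convertScaleAbs(cv2.resize(a,None,fx=4,fy=4,interpolation=cv2.INTER_CUBIC),alpha=1.4,beta=10))
c=[.5877,-.0194]
P=[]
for k in range(0,37):
    psi=np.radians(25.75-10*k);P.append((30*np.cos(psi),30*np.sin(psi)))
P=np.array(P)
for i in range(0,36,5): print((P[i+1:i+6]-P[i]).round(1).tolist())
```

```text
t 7.075 pos [ 0.5682 -0.0419  0.1328] F [ 1.57  0.67 -0.  ] op 0.0273 toolshift [ 0.0002 -0.     -0.    ]
[[1.9, -4.9], [2.8, -10.0], [2.9, -15.3], [2.1, -20.4], [0.3, -25.4]]
[[-2.6, -4.6], [-5.9, -8.6], [-9.8, -12.0], [-14.3, -14.7], [-19.2, -16.6]]
[[-5.1, -1.0], [-10.4, -1.0], [-15.5, -0.2], [-20.5, 1.5], [-25.0, 4.1]]
[[-4.0, 3.3], [-7.5, 7.3], [-10.1, 11.8], [-12.0, 16.7], [-13.0, 21.8]]
[[-0.1, 5.2], [0.8, 10.4], [2.5, 15.3], [5.1, 19.9], [8.4, 23.9]]
[[4.0, 3.4], [8.5, 6.1], [13.3, 7.9], [18.5, 8.9], [23.7, 9.0]]
[[5.2, -0.8], [10.1, -2.6], [14.7, -5.1], [18.7, -8.4], [22.1, -12.4]]
[[2.7, -4.5]]
```

View pics/s4.png

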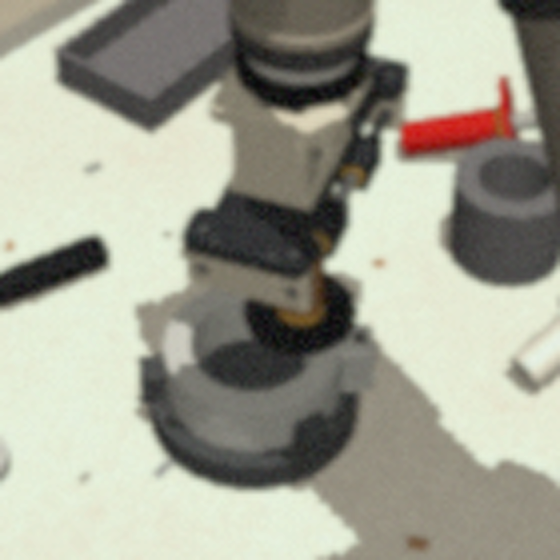

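Contact made: the vertical force rose by about 2.7 N, with about 1.7 N horizontal pointing away from the lug. The cone sits on the edge at the lug (disc at crop (300,312)). Next, the row table for a 10 s circle: 80 rows of 4.5°, 16 calls.

Run:
```python
import numpy as np
psi=np.radians(25.75-4.5*np.arange(0,86));P=30*np.c_[np.cos(psi),np.sin(psi)]
P=P.round(1)
for i in range(0,85,5): print(i//5+1,(P[i+1:i+6]-P[i]).round(1).tolist())
```

```text
1 [[1.0, -2.1], [1.7, -4.4], [2.3, -6.6], [2.7, -9.0], [3.0, -11.3]]
2 [[0.0, -2.4], [-0.2, -4.7], [-0.5, -7.0], [-1.0, -9.3], [-1.7, -11.6]]
3 [[-0.8, -2.2], [-1.9, -4.3], [-3.1, -6.3], [-4.4, -8.3], [-5.9, -10.1]]
4 [[-1.7, -1.7], [-3.4, -3.2], [-5.3, -4.6], [-7.3, -5.9], [-9.4, -7.0]]
5 [[-2.1, -1.0], [-4.4, -1.7], [-6.6, -2.3], [-9.0, -2.7], [-11.3, -3.0]]
6 [[-2.4, 0.0], [-4.7, 0.2], [-7.0, 0.5], [-9.3, 1.0], [-11.6, 1.7]]
7 [[-2.2, 0.8], [-4.3, 1.9], [-6.3, 3.1], [-8.3, 4.4], [-10.1, 5.9]]
8 [[-1.7, 1.7], [-3.2, 3.4], [-4.6, 5.3], [-5.9, 7.3], [-7.0, 9.4]]
9 [[-1.0, 2.1], [-1.7, 4.4], [-2.3, 6.6], [-2.7, 9.0], [-3.0, 11.3]]
10 [[0.0, 2.4], [0.2, 4.7], [0.5, 7.0], [1.0, 9.3], [1.7, 11.6]]
11 [[0.8, 2.2], [1.9, 4.3], [3.1, 6.3], [4.4, 8.3], [5.9, 10.1]]
12 [[1.7, 1.7], [3.4, 3.2], [5.3, 4.6], [7.3, 5.9], [9.4, 7.0]]
13 [[2.1, 1.0], [4.4, 1.7], [6.6, 2.3], [9.0, 2.7], [11.3, 3.0]]
14 [[2.4, 0.0], [4.7, -0.2], [7.0, -0.5], [9.3, -1.0], [11.6, -1.7]]
15 [[2.2, -0.8], [4.3, -1.9], [6.3, -3.1], [8.3, -4.4], [10.1, -5.9]]
16 [[1.7, -1.7], [3.2, -3.4], [4.6, -5.3], [5.9, -7.3], [7.0, -9.4]]
17 [[1.0, -2.1], [1.7, -4.4], [2.3, -6.6], [2.7, -9.0], [3.0, -11.3]]
```

First quarter turn.

Request:
apply_moves(plan=[[0.001,0,-0.0021,0,0,0,1],[0.0017,0,-0.0044,0,0,0,1],[0.0023,0,-0.0066,0,0,0,1],[0.0027,0,-0.009,0,0,0,1],[0.003,0,-0.0113,0,0,0,1]])

```text
time: 7.75
tool_pos: [0.561, -0.0327, 0.1329]
tool_rot: [-1.57, 0.001, -2.737]
contact_force: [3.1, -1.6, 0.5]
opening: 0.0272
```

Request:
apply_moves(plan=[[0,0,-0.0024,0,0,0,1],[-0.0002,0,-0.0047,0,0,0,1],[-0.0005,0,-0.007,0,0,0,1],[-0.001,0,-0.0093,0,0,0,1],[-0.0017,0,-0.0116,0,0,0,1]])

```text
time: 8.38
tool_pos: [0.5577, -0.0213, 0.1326]
tool_rot: [-1.571, -0.0, -2.737]
contact_force: [2.0, -1.4, -0.5]
opening: 0.0274
```

Request:
apply_moves(plan=[[-0.0008,0,-0.0022,0,0,0,1],[-0.0019,0,-0.0043,0,0,0,1],[-0.0031,0,-0.0063,0,0,0,1],[-0.0044,0,-0.0083,0,0,0,1],[-0.0059,0,-0.0101,0,0,0,1]])

```text
time: 9.0
tool_pos: [0.5592, -0.0096, 0.1327]
tool_rot: [-1.571, -0.0, -2.737]
contact_force: [1.2, -1.7, -0.1]
opening: 0.0273
```

Request:
apply_moves(plan=[[-0.0017,0,-0.0017,0,0,0,1],[-0.0034,0,-0.0032,0,0,0,1],[-0.0053,0,-0.0046,0,0,0,1],[-0.0073,0,-0.0059,0,0,0,1],[-0.0094,0,-0.007,0,0,0,1]])

```text
time: 9.62
tool_pos: [0.5652, 0.0005, 0.1327]
tool_rot: [-1.571, -0.0, -2.737]
contact_force: [0.3, -2.2, 0.3]
opening: 0.0275
```

```bash
cat >> h.py <<'E'
def onc(psi):
    a=np.radians(psi-156.8); to([.5877+.03*np.cos(a),-.0194+.03*np.sin(a),.1328])
    s=robot.observe(); print("inward force",-(s["contact_force"][:2]@[np.cos(a),np.sin(a)]).round(2))
E
python3 - <<'E'
from h import *
onc(25.75-90)
a=cams.read_camera("top")[150:240,260:370]
cv2.imwrite("pics/t5.png",cv2.convertScaleAbs(cv2.resize(a,None,fx=5,fy=5,interpolation=cv2.INTER_CUBIC),alpha=1.5,beta=20))
E
```

```text
t 9.625 pos [5.652e-01 5.000e-04 1.327e-01] F [ 0.34 -2.17  0.27] op 0.0275 toolshift [ 0.0001 -0.0001  0.0001]
inward force 1.68
```

Steady contact of about 2.7 N vertical, with the inward force following the turn. Second and third quarters next.

Request:
apply_moves(plan=[[-0.0021,0,-0.001,0,0,0,1],[-0.0044,0,-0.0017,0,0,0,1],[-0.0066,0,-0.0023,0,0,0,1],[-0.009,0,-0.0027,0,0,0,1],[-0.0113,0,-0.003,0,0,0,1]])

```text
time: 10.3
tool_pos: [0.5742, 0.0075, 0.1326]
tool_rot: [-1.571, -0.001, -2.737]
contact_force: [-1.4, -2.9, -0.5]
opening: 0.0275
```

Request:
apply_moves(plan=[[-0.0024,0,0,0,0,0,1],[-0.0047,0,0.0002,0,0,0,1],[-0.007,0,0.0005,0,0,0,1],[-0.0093,0,0.001,0,0,0,1],[-0.0116,0,0.0017,0,0,0,1]])

```text
time: 10.92
tool_pos: [0.5858, 0.0107, 0.1327]
tool_rot: [-1.571, 0.0, -2.737]
contact_force: [-0.2, -1.1, -0.6]
opening: 0.0275
```

Request:
apply_moves(plan=[[-0.0022,0,0.0008,0,0,0,1],[-0.0043,0,0.0019,0,0,0,1],[-0.0063,0,0.0031,0,0,0,1],[-0.0083,0,0.0044,0,0,0,1],[-0.0101,0,0.0059,0,0,0,1]])

```text
time: 11.55
tool_pos: [0.5975, 0.0092, 0.1327]
tool_rot: [-1.571, 0.0, -2.737]
contact_force: [-1.6, -1.7, -1.1]
opening: 0.0274
```

Request:
apply_moves(plan=[[-0.0017,0,0.0017,0,0,0,1],[-0.0032,0,0.0034,0,0,0,1],[-0.0046,0,0.0053,0,0,0,1],[-0.0059,0,0.0073,0,0,0,1],[-0.007,0,0.0094,0,0,0,1]])

```text
time: 12.18
tool_pos: [0.6074, 0.0032, 0.1326]
tool_rot: [-1.571, -0.0, -2.737]
contact_force: [-2.2, -0.1, 0.1]
opening: 0.0275
```

Run:
```python
from h import *
onc(25.75-180)
a=cams.read_camera("side")[120:260,250:390]
cv2.imwrite("pics/s6.png",cv2.convertScaleAbs(cv2.resize(a,None,fx=4,fy=4,interpolation=cv2.INTER_CUBIC),alpha=1.4,beta=10))
```

```text
t 12.175 pos [0.6074 0.0032 0.1326] F [-2.17 -0.15  0.07] op 0.0275 toolshift [-0.     -0.0002  0.    ]
inward force 1.53
```

View pics/s6.png

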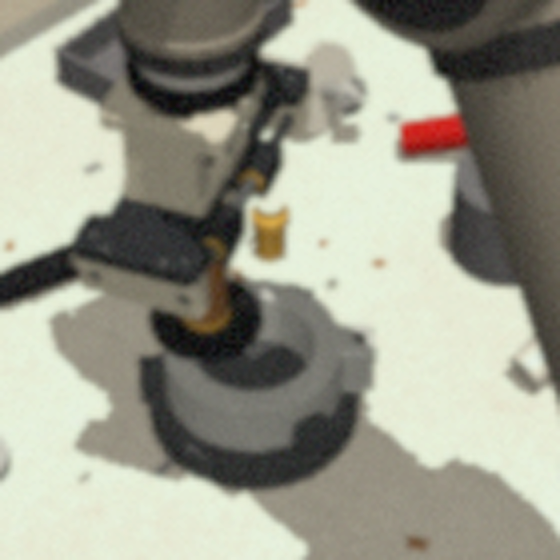

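The tool is upright on the side opposite the lug (disc at crop (207,318)). Finishing the circle, plus a little past the lug.

Request:
apply_moves(plan=[[-0.001,0,0.0021,0,0,0,1],[-0.0017,0,0.0044,0,0,0,1],[-0.0023,0,0.0066,0,0,0,1],[-0.0027,0,0.009,0,0,0,1],[-0.003,0,0.0113,0,0,0,1]])

```text
time: 12.85
tool_pos: [0.6146, -0.0059, 0.1327]
tool_rot: [-1.571, -0.0, -2.737]
contact_force: [-2.1, 0.8, -1.3]
opening: 0.0277
```

Request:
apply_moves(plan=[[0,0,0.0024,0,0,0,1],[0.0002,0,0.0047,0,0,0,1],[0.0005,0,0.007,0,0,0,1],[0.001,0,0.0093,0,0,0,1],[0.0017,0,0.0116,0,0,0,1]])

```text
time: 13.48
tool_pos: [0.6178, -0.0175, 0.1328]
tool_rot: [-1.571, 0.0, -2.737]
contact_force: [-1.4, 0.9, -0.6]
opening: 0.0272
```

Request:
apply_moves(plan=[[0.0008,0,0.0022,0,0,0,1],[0.0019,0,0.0043,0,0,0,1],[0.0031,0,0.0063,0,0,0,1],[0.0044,0,0.0083,0,0,0,1],[0.0059,0,0.0101,0,0,0,1]])

```text
time: 14.1
tool_pos: [0.6163, -0.0291, 0.1327]
tool_rot: [-1.571, 0.0, -2.737]
contact_force: [-0.7, 1.1, -0.9]
opening: 0.0273
```

Request:
apply_moves(plan=[[0.0017,0,0.0017,0,0,0,1],[0.0034,0,0.0032,0,0,0,1],[0.0053,0,0.0046,0,0,0,1],[0.0073,0,0.0059,0,0,0,1],[0.0094,0,0.007,0,0,0,1]])

```text
time: 14.72
tool_pos: [0.6103, -0.0391, 0.1327]
tool_rot: [-1.571, 0.0, -2.737]
contact_force: [-0.4, 2.7, -0.8]
opening: 0.0276
```

Request:
apply_moves(plan=[[0.0021,0,0.001,0,0,0,1],[0.0044,0,0.0017,0,0,0,1],[0.0066,0,0.0023,0,0,0,1],[0.009,0,0.0027,0,0,0,1],[0.0113,0,0.003,0,0,0,1]])

```text
time: 15.35
tool_pos: [0.6012, -0.0462, 0.1328]
tool_rot: [-1.571, 0.001, -2.737]
contact_force: [0.2, 2.8, -0.3]
opening: 0.0274
```

Request:
apply_moves(plan=[[0.0024,0,0,0,0,0,1],[0.0047,0,-0.0002,0,0,0,1],[0.007,0,-0.0005,0,0,0,1],[0.0093,0,-0.001,0,0,0,1],[0.0116,0,-0.0017,0,0,0,1]])

```text
time: 15.98
tool_pos: [0.5899, -0.0493, 0.1328]
tool_rot: [-1.57, 0.001, -2.737]
contact_force: [1.3, 1.7, -0.5]
opening: 0.0274
```

Request:
apply_moves(plan=[[0.0022,0,-0.0008,0,0,0,1],[0.0043,0,-0.0019,0,0,0,1],[0.0063,0,-0.0031,0,0,0,1],[0.0083,0,-0.0044,0,0,0,1],[0.0101,0,-0.0059,0,0,0,1]])

```text
time: 16.6
tool_pos: [0.578, -0.0478, 0.1327]
tool_rot: [-1.571, -0.0, -2.737]
contact_force: [1.5, 2.5, -0.2]
opening: 0.0271
```

Request:
apply_moves(plan=[[0.0017,0,-0.0017,0,0,0,1],[0.0032,0,-0.0034,0,0,0,1],[0.0046,0,-0.0053,0,0,0,1],[0.0059,0,-0.0073,0,0,0,1],[0.007,0,-0.0094,0,0,0,1]])

```text
time: 17.23
tool_pos: [0.568, -0.0419, 0.1328]
tool_rot: [-1.571, 0.0, -2.737]
contact_force: [2.9, -0.6, -0.8]
opening: 0.0274
```

Request:
apply_moves(plan=[[0,0,0,0,0,0,1],[0,0,0,0,0,0,1],[0.001,0,-0.0021,0,0,0,1],[0.001,0,-0.0021,0,0,0,1],[0.001,0,-0.0021,0,0,0,1]])

```text
time: 17.85
tool_pos: [0.5662, -0.0403, 0.1327]
tool_rot: [-1.571, -0.0, -2.737]
contact_force: [1.5, 1.6, 0.2]
opening: 0.0272
```

Run:
```python
from h import *
onc(25.75-4.5)
to([.5635,-.2549,.193])
```

```text
t 17.85 pos [ 0.5662 -0.0403  0.1327] F [1.53 1.57 0.19] op 0.0272 toolshift [-0.0001 -0.0001  0.0001]
inward force 2.19
t 17.85 pos [ 0.5662 -0.0403  0.1327] F [1.53 1.57 0.19] op 0.0272 toolshift [ 0.0869 -0.0603  0.1962]
```

Circle closed, with contact at every sample. Lifting and returning to the stand.

Request:
apply_moves(plan=[[-0.001,-0.006,0,0,0,0,1],[-0.001,-0.02,0,0,0,0,1],[-0.001,-0.035,0,0,0,0,1],[-0.001,-0.05,0,0,0,0,1],[-0.001,-0.065,0,0,0,0,1]])

```text
time: 18.48
tool_pos: [0.5672, -0.04, 0.199]
tool_rot: [-1.57, 0.0, -2.737]
contact_force: [-0.1, 0.1, -2.1]
opening: 0.0276
```

Request:
apply_moves(plan=[[0.013,0,0.03,0,0,0,1],[0.034,0,0.076,0,0,0,1],[0.056,0,0.125,0,0,0,1],[0.076,0,0.17,0,0,0,1],[0.0875,0,0.1963,0,0,0,1]])

```text
time: 19.1
tool_pos: [0.5637, -0.2575, 0.1983]
tool_rot: [-1.57, -0.0, -2.739]
contact_force: [-0.5, 0.5, -1.5]
opening: 0.0277
```

Request:
apply_moves(plan=[[0,0,0,0,0,0,1],[0,0,0,0,0,0,1],[0,0,0,0,0,0,1],[0,0,0,0,0,0,1],[0,0,0,0,0,0,1]])

```text
time: 19.73
tool_pos: [0.5642, -0.2543, 0.1979]
tool_rot: [-1.571, 0.0, -2.736]
contact_force: [-0.3, 0.4, -2.2]
opening: 0.0273
```

Run:
```python
from h import *
to([.5638,-.2549,.113])
a=cams.read_camera("side")[70:210,300:440];b=cams.read_camera("top")[130:270,350:490]
cv2.imwrite("pics/s7.png",cv2.convertScaleAbs(cv2.resize(np.hstack([a,b]),None,fx=2.8,fy=2.8,interpolation=cv2.INTER_CUBIC),alpha=1.5,beta=10))
```

```text
t 19.725 pos [ 0.5642 -0.2543  0.1979] F [-0.34  0.36 -2.23] op 0.0273 toolshift [0.0006 0.0849 0.0003]
```

View pics/s7.png

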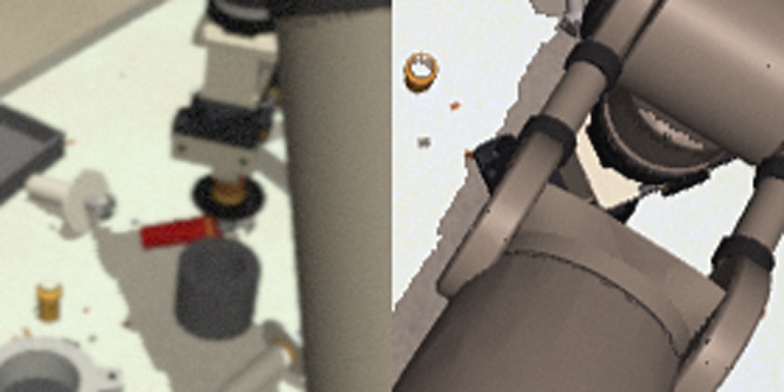

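The tool hangs upright above the stand (disc at crop (230,193), stand at (217,285)). The red one lies low beside it. Descending.

Request:
apply_moves(plan=[[0,0.025,0,0,0,0,1],[0,0.048,0,0,0,0,1],[0,0.066,0,0,0,0,1],[0,0.076,0,0,0,0,1],[0,0.08,0,0,0,0,1]])

```text
time: 20.45
tool_pos: [0.564, -0.2548, 0.1174]
tool_rot: [-1.571, -0.0, -2.737]
contact_force: [-0.1, -0.1, -1.8]
opening: 0.0274
```

Request:
apply_moves(plan=[[0,0.002,0,0,0,0,1],[0,0.004,0,0,0,0,1],[0,0.0047,0,0,0,0,1],[0,0.0047,0,0,0,0,1],[0,0.0047,0,0,0,0,1]], squeeze=20)

```text
time: 21.08
tool_pos: [0.5641, -0.2549, 0.1132]
tool_rot: [-1.57, 0.0, -2.737]
contact_force: [-0.4, 0.3, -1.9]
opening: 0.0274
```

Run:
```python
from h import *
to([.5638,-.2549,.113])
```

```text
t 21.075 pos [ 0.5641 -0.2549  0.1132] F [-0.39  0.27 -1.95] op 0.0274 toolshift [ 0.0003  0.0002 -0.0001]
```

Still carrying the weight, within about 1 mm of the rim. Opening gradually, then going straight up.

Request:
apply_moves(plan=[[0,0.001,0,0,0,0,1],[0,0.001,0,0,0,0,0.35],[0,0.001,0,0,0,0,0.3],[0,0.001,0,0,0,0,0.2],[0,0.001,0,0,0,0,0.1]])

```text
time: 21.7
tool_pos: [0.5641, -0.2549, 0.112]
tool_rot: [-1.571, 0.0, -2.737]
contact_force: [0.6, 0.3, -0.8]
opening: 0.04
```

Request:
apply_moves(plan=[[0,0.001,0,0,0,0,-0.2],[0,0.001,0,0,0,0,-0.4],[0,0.001,0,0,0,0,-0.6],[0,0,0,0,0,0,-0.6],[0,0,0,0,0,0,-0.6]])

```text
time: 22.32
tool_pos: [0.5642, -0.2549, 0.1122]
tool_rot: [-1.57, 0.0, -2.737]
contact_force: [0.5, 0.5, 0.4]
opening: 0.0733
```

Request:
apply_moves(plan=[[0,-0.01,0,0,0,0,-0.6],[0,-0.03,0,0,0,0,-0.6],[0,-0.055,0,0,0,0,-0.6],[0,-0.085,0,0,0,0,-0.6],[0,-0.12,0,0,0,0,-0.6]])

```text
time: 22.95
tool_pos: [0.5639, -0.2548, 0.2334]
tool_rot: [-1.571, -0.0, -2.737]
contact_force: [0.6, -0.6, 0.5]
opening: 0.0734
```

Request:
apply_moves(plan=[[0.03,0,0,0,0,0,-0.6],[0.08,0,0,0,0,0,-0.6],[0.12,0,0,0,0,0,-0.6],[0.15,0,0,0,0,0,-0.6],[0.15,0,0,0,0,0,-0.6]])

```text
time: 23.58
tool_pos: [0.4249, -0.3148, 0.2331]
tool_rot: [-1.57, 0.0, -2.739]
contact_force: [0.3, -0.1, 0.6]
opening: 0.0734
```

Run:
```python
from h import *
to([.5638,-.2549,.113])
a=cams.read_camera("side")[70:210,300:440];b=cams.read_camera("top")[130:270,350:490]
cv2.imwrite("pics/s8.png",cv2.convertScaleAbs(cv2.resize(np.hstack([a,b]),None,fx=2.8,fy=2.8,interpolation=cv2.INTER_CUBIC),alpha=1.5,beta=10))
```

```text
t 23.575 pos [ 0.4249 -0.3148  0.2331] F [ 0.29 -0.14  0.63] op 0.0734 toolshift [-0.1512  0.1201 -0.0009]
```

View pics/s8.png

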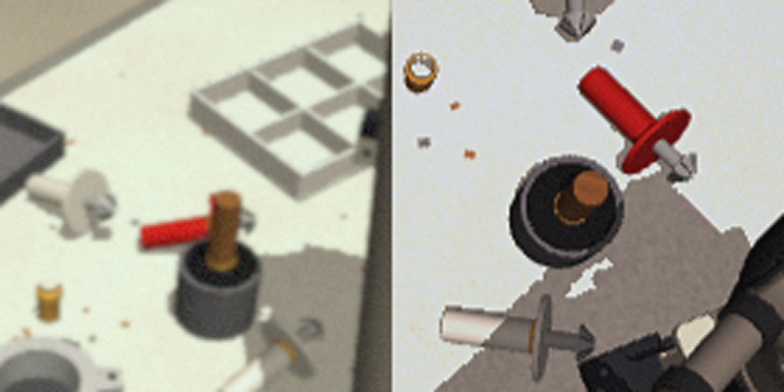

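The tool stands in the stand with its disc on the rim. Its handle top is at top-image (421,196.5), against (422,196) originally, so it is upright and back in place. The fingers are clear. Handing in.

```bash
python3 -c "
from cell import robot
print(robot.hand_in())"
```

```text
the job is handed in; nothing more can be done
None
```

I ran the deburrer once clockwise round the wide collar's edge and back to the lug, put it back in its stand, let go and handed in at about 23.6 s. No verdict is reported, so the results below are my own checks.

- **Contact:** The circle took 10 s at 30 mm from the bore axis. At every sample the tool pressed on the collar with about 1.5–3 N vertically, well under 18 N. The inward force followed the turn the whole way. I worked out the tip height (about 58 mm) from the geometry and did not measure it.
- **Put back:** The last pictures show the disc on the stand's rim and the handle top within about 1 pixel of where it started. The gripper is open and clear of everything. The tool never went near the narrow collar.
- **Off plan:** The red and white look-alikes fell over early on, while I was reaching for the tool. They had been standing on their nose tips. By my estimate the fingers stayed clear of them, and I felt no bump, but I can't rule out that I touched one. They are lying on the table.
- **Disagreement:** Before the descent, a rough side-camera reading put the partly hidden guard disc about 6 mm off the commanded position. The steady contact all the way round points to the commanded position being right.

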